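# Hold a slotted plate to the viewing window, then pack it

### The arm

A 6-joint arm with a two-finger parallel gripper is mounted at the origin on a cart in front of the work surface, level with it; the furniture and walls round the work are solid. World frame = base frame: x ahead of the robot, y to its left, z up, the work surface at z = 0. Lengths are in m, angles in rad, forces in N, time in s.
With the tool pointing down it reaches from about 0.275 to 0.875 m from the base axis. Payload 12.5 kg.
Tool frame: the origin (TCP) lies at the very end of the fingers, on their centre line; the grasp point (between the pads) lies ctrl.grip_depth behind it (ctrl.grip_depth is the distance from the TCP to the grasp point, in m); x points along the fingers, y is the direction in which the jaws open and shut, and the axes are right-handed (so a half turn about x gives the same grasp; the last joint's range is limited). The gripper opens to 85 mm and grips with 20 to 120 N. Pads are 22 mm wide; open, the fingers measure 114 mm over their backs; the gripper's body (76 mm by 85 mm) begins 54 mm behind the grasp point. The pads swing forward as they close: fully open they stand 13 mm farther back than shut.
Start: joints at [1.264, 0.351, 1.652, -0, 1.139, -0.085], TCP at [0.121, 0.537, 0.231] pointing down, gripper open.
Joint ranges: [-2.75, 2.75], [-0.79, 2.1], [0.01, 2.65], [-1.57, 4.71], [0.07, 3.14], [-2.87, 2.87]. Speed limits (rad/s): [2.22, 2.22, 2.79, 3.14, 3.14, 3.14].

### API

Orientations are given as a unit quaternion [x, y, z, w].
In Python, from station import readout, viewer, workorder, ctrl gives the robot as it stands. The module is installed in compiled form; this text tells all that it offers.
- The arm moves only by the shell command python3 -m pendant 'ROWS'. ROWS is JSON, a list of rows, each a list of 3 entries, a list of its own where there are three numbers: the shift along the world's x, y, z in mm, then the turn about the world's z in rad, then the opening, from 0 (shut) to 1 (fully open). In form: [[[dx, dy, dz], yaw, claw], ...]. A call has 1 to 10 rows; each row is the pose to reach, as a shift and turn from the pose measured when the call began; what a row does not reach only later rows make up. A row lasts 1/8 s, in which the tool goes at most 62.5 mm and 10.7 degrees, less where a joint would pass 70% of its speed; a pose out of reach is approached as far as the arm can. A call with a gripper value outside its range is refused whole. The fingers move at their own pace and stop on an object; the grip force is fixed at half the most. Time passes only in rows, so rows that repeat a pose let the fingers close. It gives the time, the measured TCP pose, the force and the opening at its end, in the units of the state.
- readout.state(): the state, without advancing time (a new reading comes with each control period).
- viewer.read_camera(name): name is "scene" or "side" or "wrist"; returns the picture (420x560x3 uint8, red, green, blue); there is no depth.
- viewer.camera_model(name): a dict with "mtx" (3x3 intrinsics, pixels), "k1" (the pictures are not rectified: a ray, as slopes to the right and down, at radius r is drawn at 1 + k1 r^2 times it, then the intrinsics apply), "xyz" and "rotation" of the camera in the world. Camera axes: x right, y down, z forward; pixel columns grow to the right and rows downward; lengths in m; the calibration is good to about 2 mm. A picture is of the moment at which its call begins: read the wrist's pose just before it. camera_model takes no time and is no camera call; for the wrist camera it gives the pose at the moment of the call.
- workorder.sign_off(): hands the job in, once; it reports no verdict.
The state is a dict: "time": time; "joint_pos": joint angles; "joint_velocities": joint speeds; "effort": joint torques, N m; "tcp_pos": TCP position; "orientation": TCP orientation; "contact_force": force on the tool from outside, world axes, zero at the start; "ft_torque": the same for the moment, N m; "grip_width": opening from 0.0 (shut) to 1.0 (fully open).
Only numpy, scipy, OpenCV 4.12 (cv2) and the standard library are available. Lean on these libraries where they do the work, as an engineer would, in place of code of your own. Each camera call takes 0.05 s, during which the arm holds its last target. There are 200 camera calls.

### The job

Take the slotted plate off the sloping rest and lift it to the tilted white viewing window on the post: hold it there squarely, centred on the window with its underside against the pane, pressing the spring-backed pane in only lightly, still for two seconds. Then lay it down (do not drop it) flat in the tray, same way up, and slide it up snug against the plate already packed there, leaving both flat in the tray. Leave the tin, bottle and tape roll alone.

Things in the scene. Friction and masses are not known exactly. Their poses are not given: they have to be found in the camera images.
- plate: Slotted aluminium plate, 130 x 60 x 12 mm (x, y, z), with four through-slots between cross webs; 0.15 to 0.3 kg. Origin: centre of its underside; x along its length, y across, z out of its upper face. At the start it lies on the sloping rest with x pointing up the slope (35 deg), upper face toward robot and up. Its long edges (60 mm apart) overhang the narrower rest and are free to be gripped.
- rest: Fixed grey sloping rest, base 150 x 100 x 8 mm; its bed is 34 mm wide, sloped 35 deg, low end toward -x (the robot), with a 12 mm high lip at the low end. Origin: centre of the underside of the base; the plate's underside centre lies 85 mm above it. Only its yaw varies.
- stand: Fixed viewing stand: base 140 x 110 x 12 mm, a post, and on it a head that is tilted back about y, axis 170 mm above the bench. Origin: centre of the underside of the base. The head carries the white window pane, 112 x 40 mm, which is spring-backed: 0.7 N per mm, about 12 mm of travel, then a hard stop. The pane must carry 2 to 15 N.
- view_mark (a point): Marked viewing place on the stand's head: window centre; x up the slope (24 to 42 deg) along the window, z out of it (up, toward the robot). The pane is on an adjustable carriage, setting not told: its face stands 0 to 12 mm further out along z than this point; find it by touch. The head is at most 40 mm wide along y, so fingers can straddle it; two low end markers at x = +-72 mm.
- tray: Fixed open grey tray, outside 148 x 206 x 22 mm (x, y, z), walls and floor 5 mm, inside 138 x 196 mm. Origin: centre of its underside; inner floor at z = 5 mm. The plate goes in with its length along the tray's x, on the +y side of the packed plate.
- packed_plate: A second plate of the same kind and size, already lying flat in the tray near its -y wall, length along the tray's x. Loose. Origin: centre of its underside; same axes as the tray.
- putty_tin: Bystander: round tin, 62 mm across, 29 mm high, standing behind the work. Origin: centre of underside.
- oil_bottle: Bystander: small bottle with red spout, 37 mm across, 104 mm high. Origin: centre of underside.
- masking_tape: Bystander: roll of tape, 93 mm across, 24 mm high, lying. Origin: centre of underside.
There are look-alikes about, which are no part of the job. Leave any brown look-alike of the plate alone.

How it is judged:
On the way:
1. the plate is held by the fingers against the viewing window: centred within 10 mm, parallel within about 7 deg, pressing the pane with 1.5 to 16 N, still, for 1.5 s (contact force between the fingers and plate above 1 N and contact force between plate and stand between 1.5 and 16 N and x of plate in the frame of view_mark between -0.01 and 0.01 m and y of plate in the frame of view_mark between -0.01 and 0.01 m and angle between the z axis of plate and the z axis of view_mark, either way round below 0.12 rad and angle between the x axis of plate and the x axis of view_mark, either way round below 0.14 rad and linear speed of plate below 0.03 m/s), for 1.5 s.
At the end, for the whole second after the job is handed in: The plate lies flat in the tray, upper face up, beside the packed plate on its +y side: the gap between them under 7 mm, their ends within 12 mm of level and parallel within 5 deg; the plate is within 10 mm of the tray's middle along x; both plates flat (3.4 deg) on the tray floor and at rest (y of plate in the frame of packed_plate between 0.057 and 0.067 m and x of plate in the frame of packed_plate between -0.012 and 0.012 m and angle between the x axis of plate and the x axis of packed_plate, either way round below 0.09 rad and z of plate in the frame of tray between 0.002 and 0.009 m and z of packed_plate in the frame of tray between 0.002 and 0.009 m and angle between each of plate, packed_plate's own z axis and vertical below 0.06 rad and x of plate in the frame of tray between -0.01 and 0.01 m and y of plate in the frame of tray between -0.045 and 0.07 m and y of packed_plate in the frame of tray below -0.04 m and linear speed of each of plate, packed_plate below 0.02 m/s); the robot touches nothing.
It fails at once if the plate is pressed on the viewing stand with more than 35 N (contact force between plate and stand above 35 N).
It fails at once if the plate is dropped (falls free faster than 0.7 m/s) (contact force between the fingers and plate below 0.05 N and linear speed of plate above 0.7 m/s).
It fails at once if the tin, bottle or tape roll is moved more than 20 mm (distance of any of putty_tin, oil_bottle, masking_tape from where it was at the start of the episode above 0.02 m).
It also fails if it takes over 72 s, if anything falls off the work surface, if the arm or the gripper's body presses on something with over 40 N, if the wrist force passes 120 N, or if a joint passes its speed limit or range.

## Working session

There is one attempt and no reset: what is moved stays moved. The work goes in short steps, Python scripts to look and compute and a shell command to move; the robot and the scene stay as the last step left them, time stands still between calls to the robot, and variables do not carry over. Pictures are saved under pics/ and viewed, about 8 in all and at most 12, crops included, and the job is handed in when it is done.

```bash
mkdir -p pics; cat > h.py <<'E'
import numpy as np,cv2
from station import readout,viewer,workorder,ctrl
def snap(n,f=None):
    im=viewer.read_camera(n)
    if f: cv2.imwrite('pics/'+f,im[:,:,::-1])
    return im
def ray(m,u,v):
    K=np.array(m['mtx']);R=np.array(m['rotation'])
    d=np.array([(u-K[0,2])/K[0,0],(v-K[1,2])/K[1,1]]);s=d.copy()
    for _ in range(30): s=d/(1+m['k1']*(s@s))
    return np.array(m['xyz']),R@np.array([s[0],s[1],1])
def onz(m,u,v,z):
    o,d=ray(m,u,v);return o+d*(z-o[2])/d[2]
def proj(m,P):
    K=np.array(m['mtx']);R=np.array(m['rotation']);p=(np.atleast_2d(P)-np.array(m['xyz']))@R
    s=p[:,:2]/p[:,2:];s=s*(1+m['k1']*(s**2).sum(1,keepdims=True))
    return s*[K[0,0],K[1,1]]+[K[0,2],K[1,2]]
E
python3 - <<'E'
from h import *
a=snap('scene','scene0.png');b=snap('side','side0.png')
for n in('scene','side','wrist'):
    m=viewer.camera_model(n);print(n,np.round(m['mtx'],1).tolist(),m['k1'],np.round(m['xyz'],3),np.round(m['rotation'],3).tolist())
print(readout.state(),ctrl.grip_depth)
E
```

```text
scene [[497.3, 0.0, 271.3], [0.0, 497.3, 207.4], [0.0, 0.0, 1.0]] 0.032602494262037277 [ 0.047 -1.203  0.741] [0.819, -0.179, 0.13, -0.53]
side [[392.0, 0.0, 271.4], [0.0, 392.0, 215.6], [0.0, 0.0, 1.0]] -0.06254532163819464 [ 0.115 -0.91   0.691] [0.826, -0.229, 0.127, -0.499]
wrist [[325.4, 0.0, 285.5], [0.0, 325.4, 205.2], [0.0, 0.0, 1.0]] -0.07639853141718492 [0.039 0.555 0.372] [0.77, 0.616, 0.101, 0.129]
{'time': 0.1, 'joint_pos': array([ 1.26438990e+00,  3.51178068e-01,  1.65236286e+00, -8.11772377e-06,
        1.13911309e+00, -8.46404839e-02]), 'joint_velocities': array([-0.0005674 , -0.00122903, -0.00248718, -0.00019371,  0.00143783,
        0.00019457]), 'effort': array([-4.13709868e-04, -5.06834722e+01, -2.91873014e+01, -1.11641023e-04,
        2.67323514e-03, -3.02824492e-05]), 'tcp_pos': array([0.1208809 , 0.53624109, 0.23081356]), 'orientation': array([ 0.07787572,  0.70283466, -0.07861293,  0.70269397]), 'contact_force': array([0.80484299, 1.01411474, 0.11192203]), 'ft_torque': array([ 0.06175684, -0.03545234,  0.04349257]), 'grip_width': 0.9998499591341191} 0.0187
```

View pics/scene0.png

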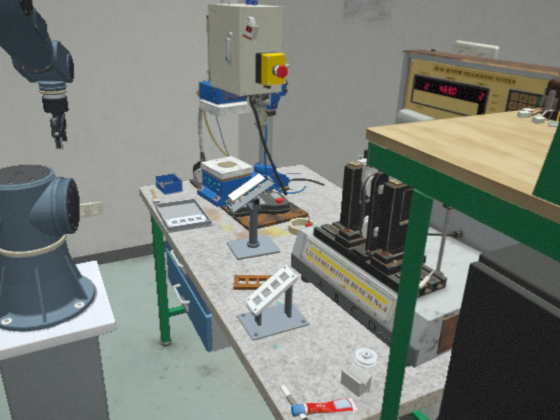

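View pics/side0.png

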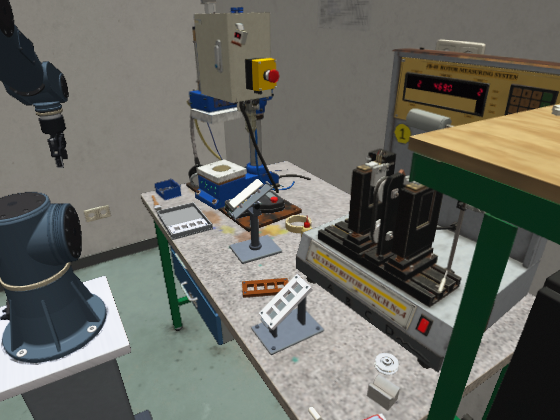

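```bash
python3 - <<'E'
import cv2,numpy as np
s=cv2.imread('pics/scene0.png')
def c(x0,y0,w,h,f):
    im=cv2.resize(s[y0:y0+h,x0:x0+w],None,fx=f,fy=f,interpolation=cv2.INTER_CUBIC)
    for x in range(0,w,10):
        cv2.line(im,(x*f,0),(x*f,6),(0,0,255),1)
        if x%20==0: cv2.putText(im,str(x0+x),(x*f,16),0,.35,(0,0,255),1)
    for y in range(0,h,10):
        cv2.line(im,(0,y*f),(6,y*f),(0,0,255),1)
        if y%20==0: cv2.putText(im,str(y0+y),(8,y*f+4),0,.35,(0,0,255),1)
    return im
A=c(230,260,80,80,5);B=c(220,165,80,100,5);C=c(145,190,80,50,5)
o=np.zeros((600,800,3),np.uint8);o[:400,:400]=A;o[:500,400:]=B;o[400:,:400]=C[:200]
cv2.imwrite('pics/crop0.png',o)
E
```

```text
(no output)
```

View pics/crop0.png

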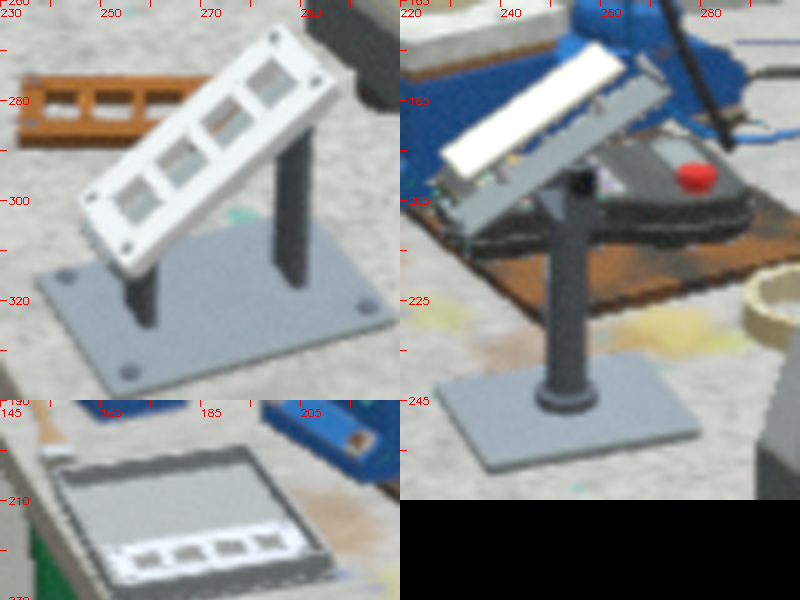

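```bash
python3 - <<'E'
from h import *
m=viewer.camera_model('scene')
for n,z,pts in [('rest',.008,[(237.2,316),(252,339),(309,324),(290,303)]),('stand',.012,[(227.2,242.6),(238,259),(279.6,251.6),(268,235.4)]),('tray',.022,[(155,204),(194.4,199.4),(212,224),(167,230)]),
 ('packed',.017,[(166,219),(203,214.5),(207,222),(170,228)])]:
    P=np.array([onz(m,u,v,z) for u,v in pts]);print(n,np.round(P[:,:2],3).tolist(),P.mean(0).round(3),[round(float(np.degrees(np.arctan2(*(P[j]-P[i])[1::-1]))),1) for i,j in((0,3),(1,2),(1,0),(2,3))])
s=readout.state()['orientation']
from scipy.spatial.transform import Rotation as R
print(R.from_quat(s).as_matrix().round(3))
E
```

```text
Traceback (most recent call last):
  File "h.py", line 13, in onz
    o,d=ray(m,u,v);return o+d*(z-o[2])/d[2]
        ~~~^^^^^^^
  File "h.py", line 11, in ray
    return np.array(m['xyz']),R@np.array([s[0],s[1],1])
                              ~^~~~~~~~~~~~~~~~~~~~~~~~
ValueError: matmul: Input operand 1 has a mismatch in its core dimension 0, with gufunc signature (n?,k),(k,m?)->(n?,m?) (size 3 is different from 4)
```

```bash
sed -i "s/R=np.array(m\['rotation'\])/R=Rot.from_quat(m['rotation']).as_matrix()/; 1a from scipy.spatial.transform import Rotation as Rot" h.py; python3 - <<'E'
from h import *
m=viewer.camera_model('scene')
for n,z,pts in [('rest',.008,[(237.2,316),(252,339),(309,324),(290,303)]),('stand',.012,[(227.2,242.6),(238,259),(279.6,251.6),(268,235.4)]),('tray',.022,[(155,204),(194.4,199.4),(212,224),(167,230)]),
 ('packed',.017,[(166,219),(203,214.5),(207,222),(170,228)])]:
    P=np.array([onz(m,u,v,z) for u,v in pts]);print(n,np.round(P[:,:2],3).tolist(),P.mean(0).round(3),[round(float(np.degrees(np.arctan2(*(P[j]-P[i])[1::-1]))),1) for i,j in((0,3),(1,2),(1,0),(2,3))])
s=readout.state()['orientation']
print(Rot.from_quat(s).as_matrix().round(3))
w=viewer.camera_model('wrist');T=Rot.from_quat(s)
print(T.inv().apply(np.array(w['xyz'])-readout.state()['tcp_pos']),(T.inv()*Rot.from_quat(w['rotation'])).as_matrix().round(3))
E
```

```text
rest [[0.419, -0.273], [0.418, -0.367], [0.564, -0.371], [0.562, -0.276]] [ 0.491 -0.322  0.008] [-1.4, -1.7, 89.0, 91.0]
stand [[0.53, 0.084], [0.523, -0.024], [0.655, -0.032], [0.668, 0.079]] [0.594 0.027 0.012] [-2.2, -3.5, 86.0, 83.1]
tray [[0.392, 0.441], [0.534, 0.428], [0.524, 0.208], [0.378, 0.222]] [0.457 0.325 0.022] [-93.8, -92.5, 174.8, 174.6]
packed [[0.398, 0.314], [0.524, 0.301], [0.517, 0.239], [0.393, 0.242]] [0.458 0.274 0.017] [-94.5, -96.2, 174.0, 178.4]
[[-0.     0.22   0.976]
 [-0.001  0.976 -0.22 ]
 [-1.    -0.001 -0.   ]]
[-0.14127103 -0.00021181 -0.0840238 ] [[ 0.001 -0.323  0.946]
 [ 1.     0.001 -0.001]
 [-0.001  0.946  0.323]]
```

```bash
python3 -m pendant '[[[0,-30,100],0.1,1],[[40,-80,130],0.2,1],[[80,-130,130],0.2,1],[[120,-180,130],0.2,1],[[160,-230,130],0.2,1],[[200,-280,130],0.2,1],[[240,-330,130],0.2,1],[[280,-380,130],0.2,1],[[320,-430,120],0.2,1],[[360,-470,110],0.2,1]]' && python3 -m pendant '[[[40,-40,0],0,1],[[40,-40,0],0,1],[[40,-40,0],0,1],[[40,-40,0],0,1]]'; python3 - <<'E'
from h import *
import json
w=viewer.camera_model('wrist');snap('wrist','w1.png');print(w)
json.dump({k:np.array(v).tolist() for k,v in w.items()},open('w1.json','w'))
E
```

```text
time: 1.35
tcp_pos: [0.4572, 0.0914, 0.346]
orientation: [0.008, 0.707, -0.008, 0.707]
contact_force: [0.7, 0.6, -0.4]
grip_width: 0.999
time: 1.85
tcp_pos: [0.4966, 0.0523, 0.3462]
orientation: [0.007, 0.707, -0.008, 0.707]
contact_force: [0.1, 0.6, 0.1]
grip_width: 1.002
{'mtx': array([[325.37945592,   0.        , 285.49627128],
       [  0.        , 325.37945592, 205.22675169],
       [  0.        ,   0.        ,   1.        ]]), 'k1': -0.07639853141718492, 'xyz': array([0.41243602, 0.05411442, 0.48741135]), 'rotation': array([0.70445887, 0.69053681, 0.11398661, 0.11791383])}
```

View pics/w1.png

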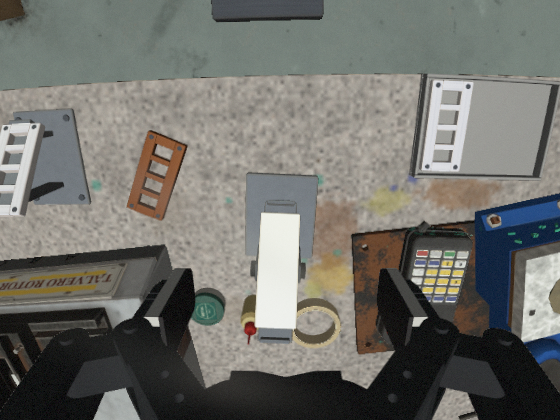

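```bash
cat >> h.py <<'E'
from scipy.optimize import least_squares
def rect(p,L,W):
    # corners: low+y, high+y, high-y, low-y
    R=Rot.from_euler('ZY',[p[3],-p[4]])
    return R.apply([[-L/2,W/2,0],[L/2,W/2,0],[L/2,-W/2,0],[-L/2,-W/2,0]])+p[:3]
def fit(obs,L,W,p0,free):
    free=list(free)
    def full(q): p=np.array(p0,float);p[free]=q;return p
    def f(q): return np.concatenate([(proj(m,rect(full(q),L,W)[idx])-px).ravel() for m,idx,px in obs])
    r=least_squares(f,np.array(p0,float)[free]);return full(r.x),np.round(r.fun.reshape(-1,2),1).tolist()
E
python3 - <<'E'
from h import *
import json
w=json.load(open('w1.json'));S=viewer.camera_model('scene')
im=cv2.imread('pics/w1.png')
def quad(x0,y0,x1,y1,th):
    g=(im[y0:y1,x0:x1].min(2)>th).astype(np.uint8)
    c=max(cv2.findContours(g,0,1)[0],key=cv2.contourArea)
    h=cv2.convexHull(c);q=cv2.approxPolyDP(h,6,True)[:,0]+[x0,y0];print(q.tolist());return q
quad(240,195,315,345,205);quad(415,70,478,180,205)
sc=[(228,195.6),(259,173.6),(265,178),(232,201)]
wr=[(299,213),(297.5,329.5),(256,328),(261.5,213)]
A=[0,1,2,3]
print('pane both',fit([(S,A,sc),(w,A,wr)],.112,.04,[.6,.03,.19,0,.58],range(5)))
print('pane wrist',fit([(w,A,wr)],.112,.04,[.6,.03,.19,0,.58],range(5)))
print('plate scene',fit([(S,A,[(246,300.6),(285,265),(298,277),(256,315.4)])],.13,.06,[.49,-.32,.095,0,np.radians(35)],range(4)))
print('tray w',fit([(w,A,[(559,84),(541,180),(412,175),(423,74)])],.148,.206,[.457,.325,.022,0,0],[0,1,3]))
print('packed w',fit([(w,A,[(474,82),(462,174),(421,171),(434,80)])],.13,.06,[.457,.27,.017,0,0],[0,1,3]))
print('standbase',[onz(w,u,v,.012).round(3) for u,v in((247,173),(318,177))])
E
```

```text
[[261, 213], [299, 215], [293, 328], [256, 326]]
[[472, 82], [458, 170], [422, 169], [433, 82]]
pane both (array([ 0.57523883,  0.04329263,  0.20593194, -0.0492182 ,  0.53067021]), [[0.1, -0.0], [-0.1, 0.2], [-1.1, 0.2], [0.4, -0.4], [0.8, 0.9], [0.2, -0.5], [-0.1, -0.1], [-1.0, -0.2]])
pane wrist (array([ 0.57414081,  0.04338233,  0.20671948, -0.04858402,  0.58257925]), [[0.8, 0.8], [0.5, -0.4], [-0.3, -0.0], [-0.9, -0.3]])
plate scene (array([ 0.49405785, -0.304784  ,  0.08413859,  0.02211887,  0.61086524]), [[-0.4, 0.6], [0.5, 0.0], [-0.3, -0.1], [0.2, -0.5]])
tray w (array([ 0.46228362,  0.3427312 ,  0.022     , -0.03197192,  0.        ]), [[1.8, -2.7], [-2.1, 1.0], [-0.9, 3.3], [1.2, -1.2]])
packed w (array([ 0.46038364,  0.28682086,  0.017     , -0.0280021 ,  0.        ]), [[0.8, 0.1], [-1.6, -1.5], [1.0, 0.9], [-0.3, 0.3]])
standbase [array([ 0.523, -0.007,  0.012]), array([0.531, 0.099, 0.012])]
```

```bash
python3 - <<'E'
from h import *
import json
w=json.load(open('w1.json'));S=viewer.camera_model('scene');D=viewer.camera_model('side')
def tri(*o):
    A=np.zeros((3,3));b=np.zeros(3);rs=[]
    for m,uv in o:
        c,d=ray(m,*uv);d/=np.linalg.norm(d);Q=np.eye(3)-np.outer(d,d);A+=Q;b+=Q@c;rs.append((Q,c))
    x=np.linalg.solve(A,b);return x.round(4),[round(float(np.linalg.norm(Q@(x-c)))*1e3,1) for Q,c in rs]
for n,a,b in [('stand lo+y',(227.2,242.6),(318,177)),('stand lo-y',(238,259),(247,173)),('tray lo+y',(155,204),(559,84)),('tray hi+y',(194.4,199.4),(541,180)),('tray hi-y',(212,224),(412,175)),('pane lo+',(228,195.6),(299,213)),('plate hi+',(285,265),(42,126)),('plate hi-?',(298,277),(22,215))]:
    print(n,tri((S,a),(w,b)))
E
```

```text
stand lo+y (array([0.5348, 0.1   , 0.0027]), [1.4, 1.4])
stand lo-y (array([ 0.5269, -0.0085,  0.0024]), [1.8, 1.8])
tray lo+y (array([0.3947, 0.4496, 0.018 ]), [0.7, 0.7])
tray hi+y (array([0.5419, 0.4571, 0.0094]), [0.6, 0.6])
tray hi-y (array([0.5348, 0.2454, 0.0028]), [2.2, 2.2])
pane lo+ (array([0.5272, 0.0647, 0.1779]), [0.3, 0.3])
plate hi+ (array([ 0.4886, -0.2657,  0.1115]), [56.8, 56.8])
plate hi-? (array([ 0.5577, -0.3084,  0.1009]), [5.9, 5.9])
```

```bash
python3 -m pendant '[[[-20,-60,0],0,1],[[-40,-120,0],0,1],[[-60,-180,0],0,1],[[-77,-240,-30],0,1],[[-77,-300,-60],0,1],[[-77,-357,-96],0,1],[[-77,-357,-96],0,1],[[-77,-357,-96],0,1],[[-77,-357,-96],0,1]]'; python3 - <<'E'
from h import *
import json
w=viewer.camera_model('wrist');snap('wrist','w2.png')
json.dump({k:np.array(v).tolist() for k,v in w.items()},open('w2.json','w'))
E
```

```text
time: 3.02
tcp_pos: [0.4202, -0.3035, 0.2514]
orientation: [0.006, 0.706, -0.007, 0.708]
contact_force: [0.3, -0.1, 0.1]
grip_width: 0.999
```

View pics/w2.png

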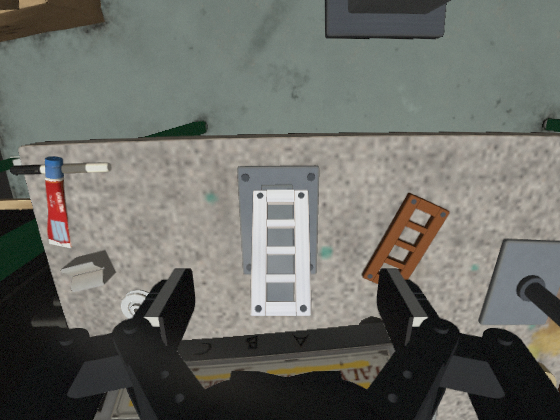

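```bash
python3 - <<'E'
from h import *
import json
w=json.load(open('w2.json'));A=[0,1,2,3]
im=cv2.imread('pics/w2.png');x0,y0=235,175
g=(im[y0:330,x0:330].min(2)>170).astype(np.uint8)
c=max(cv2.findContours(g,0,1)[0],key=cv2.contourArea);print((cv2.approxPolyDP(cv2.convexHull(c),4,True)[:,0]+[x0,y0]).tolist())
px=[(308.5,190.5),(310.5,316),(251,317),(253,191)]
for fr in (range(4),range(5)): print(fit([(w,A,px)],.13,.06,[.49,-.31,.095,0,np.radians(35)],fr))
print([onz(w,u,v,.008).round(3) for u,v in((237.5,167),(319,167))], readout.state()['tcp_pos'],Rot.from_quat(readout.state()['orientation']).as_matrix()[:,1])
E
```

```text
[[306, 190], [310, 314], [251, 315], [253, 191]]
(array([ 0.48901913, -0.31045221,  0.09082735, -0.01017268,  0.61086524]), [[-0.2, 0.2], [0.8, 0.2], [-0.6, -0.5], [0.0, 0.1]])
(array([ 0.49074612, -0.31051148,  0.08950768, -0.01181551,  0.53387296]), [[-0.0, 0.1], [0.2, 0.4], [0.0, -0.5], [-0.2, -0.0]])
[array([ 0.418, -0.362,  0.008]), array([ 0.42 , -0.264,  0.008])] [ 0.42023524 -0.30355909  0.25149395] [ 0.01915649  0.99981504 -0.00170854]
```

```bash
python3 -m pendant '[[[50,-7,0],0.01,1],[[72,-7,-30],0.01,1],[[72,-7,-80],0.01,1],[[72,-7,-120],0.01,1],[[72,-7,-150],0.01,1],[[72,-7,-179],0.01,1],[[72,-7,-179],0.01,1],[[72,-7,-179],0.01,1]]'; python3 - <<'E'
from h import *
im=snap('side');cv2.imwrite('pics/s1.png',cv2.resize(im[200:380,200:380,::-1],None,fx=3.3,fy=3.3,interpolation=cv2.INTER_CUBIC))
E
```

```text
time: 4.08
tcp_pos: [0.4931, -0.3105, 0.0742]
orientation: [0.002, 0.706, -0.004, 0.709]
contact_force: [0.3, -1.0, 0.1]
grip_width: 1.004
```

View pics/s1.png

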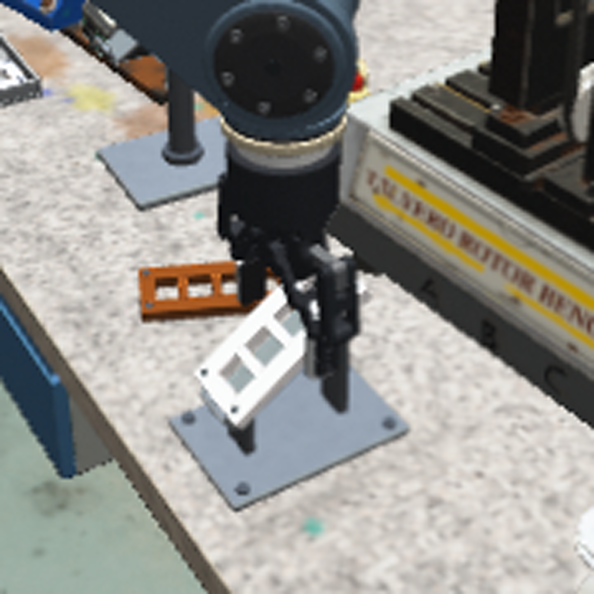

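```bash
python3 -m pendant '[[[0,0,0],0,0.75],[[0,0,0],0,0.5],[[0,0,0],0,0.3],[[0,0,0],0,0.3],[[0,0,0],0,0.3],[[0,0,0],0,0.3],[[0,0,0],0,0.3]]'; python3 -m pendant '[[[-2,0,5],0,0.3],[[-5,0,15],0,0.3],[[-8,0,30],0,0.3],[[-8,0,45],0,0.3],[[-8,0,60],0,0.3],[[-8,0,60],0,0.3]]'; python3 - <<'E'
from h import *
import json
im=snap('side');w=viewer.camera_model('wrist');j=snap('wrist','w3.png')
json.dump({k:np.array(v).tolist() for k,v in w.items()},open('w3.json','w'))
a=cv2.resize(im[170:350,200:360,::-1],(400,450),interpolation=cv2.INTER_CUBIC)
b=cv2.resize(j[160:420,180:400,::-1],(380,450),interpolation=cv2.INTER_CUBIC)
cv2.imwrite('pics/s2.png',np.hstack([a,b]))
E
```

```text
time: 5.0
tcp_pos: [0.4938, -0.3109, 0.0759]
orientation: [0.002, 0.705, -0.005, 0.709]
contact_force: [-1.6, 2.3, 11.3]
grip_width: 0.689
time: 5.75
tcp_pos: [0.4864, -0.3113, 0.1374]
orientation: [0.001, 0.704, -0.005, 0.71]
contact_force: [-0.4, -0.5, -3.4]
grip_width: 0.684
```

View pics/s2.png

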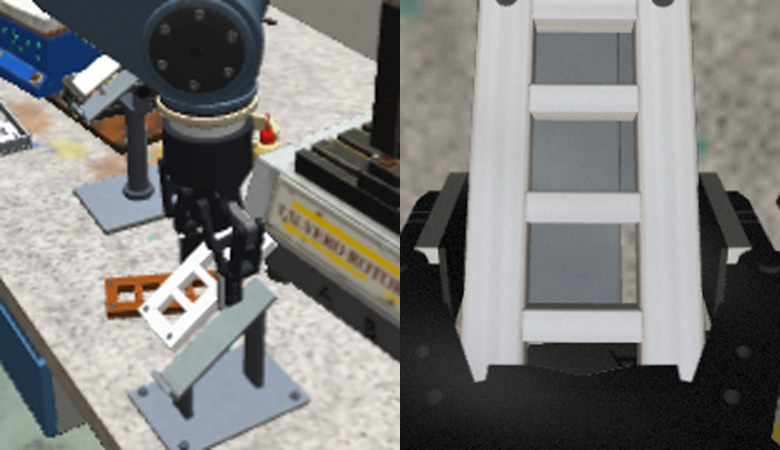

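```bash
python3 - <<'E'
from h import *
import json
w=json.load(open('w3.json'));A=[0,1,2,3]
im=cv2.imread('pics/w3.png');x0,y0=200,100
g=(im[y0:400,x0:380].min(2)>165).astype(np.uint8)
for c in sorted(cv2.findContours(g,0,1)[0],key=cv2.contourArea)[-2:]:print(cv2.contourArea(c),(cv2.approxPolyDP(cv2.convexHull(c),3,True)[:,0]+[x0,y0]).tolist())
s=readout.state();print(s['tcp_pos'],s['contact_force'],s['ft_torque'],Rot.from_quat(s['orientation']).as_matrix().round(3).tolist())
T=s['tcp_pos'];n=np.array([-.574,0,.819])
print('pred',proj(w,rect([T[0],T[1],T[2]+.016+.006/.819,-.01,.611],.13,.06)).round(1).tolist())
E
```

```text
36.5 [[379, 304], [370, 311], [370, 304]]
27867.0 [[228, 147], [346, 148], [354, 360], [348, 379], [223, 378], [216, 358]]
[ 0.48566532 -0.31079254  0.13578224] [-1.00516589 -0.56932626 -3.35764805] [-0.02788248 -0.02167297  0.00097218] [[0.006, 0.009, 1.0], [-0.004, 1.0, -0.009], [-1.0, -0.004, 0.006]]
pred [[348.7, 161.2], [360.8, 466.3], [210.0, 465.3], [224.8, 160.8]]
```

```bash
python3 - <<'E'
from h import *
import json
w=json.load(open('w3.json'));T=np.array([.4857,-.3108,.1358])
o1,d1=ray(w,228,147);o2,d2=ray(w,346,148);k=.06/np.linalg.norm(d1-d2)
lo=o1+k*(d1+d2)/2;print('low end top edge',lo,'rel tcp',lo-T,np.degrees(np.arctan2(*(d2-d1)[[0,1]])))
# side edges: far points at rows 345; solve depth by width again
for v,l,r in((147.5,228,346),(250,222.3,350),(345,217,353.5)):
    pass
o1,d1=ray(w,217.5,345);o2,d2=ray(w,353.5,345);k=.06/np.linalg.norm(d1-d2);p=o1+k*(d1+d2)/2
print(p-T,'slope',np.degrees(np.arctan2(p[2]-lo[2],p[0]-lo[0])))
for sl in(30,35,40):
    a=np.radians(sl);c=lo+.065*np.array([np.cos(a),0,np.sin(a)])-.006*np.array([-np.sin(a),0,np.cos(a)]);print(sl,'mid rel tcp',(c-T).round(4))
E
```

```text
low end top edge [ 0.42746694 -0.31009139  0.11202016] rel tcp [-0.05823306  0.00070861 -0.02377984] 0.9243885888729552
[ 0.01990174 -0.00037862  0.02854923] slope 33.81133106082134
30 mid rel tcp [0.0011 0.0007 0.0035]
35 mid rel tcp [-0.0015  0.0007  0.0086]
40 mid rel tcp [-0.0046  0.0007  0.0134]
```

```bash
python3 -m pendant '[[[0,20,40],0,0.3],[[0,50,80],0,0.3],[[0,90,115],-0.02,0.3],[[10,130,145],-0.04,0.3],[[20,175,155],-0.04,0.3],[[30,220,155],-0.04,0.3],[[40,265,155],-0.04,0.3],[[50,310,155],-0.04,0.3],[[54,340,155],-0.04,0.3],[[54,355,155],-0.04,0.3]]'; python3 -m pendant '[[[0,0,0],0,0.3],[[0,0,0],0,0.3],[[0,0,0],0,0.3]]'; python3 - <<'E'
from h import *
s=readout.state();print(s['tcp_pos'],s['contact_force'],s['ft_torque'],Rot.from_quat(s['orientation']).as_matrix().round(3).tolist())
E
```

```text
time: 7.1
tcp_pos: [0.5395, 0.0455, 0.29]
orientation: [0.015, 0.705, -0.018, 0.708]
contact_force: [-0.7, -0.3, -3.5]
grip_width: 0.687
time: 7.48
tcp_pos: [0.5395, 0.0446, 0.29]
orientation: [0.016, 0.705, -0.019, 0.708]
contact_force: [-0.4, 0.7, -3.0]
grip_width: 0.688
[0.53948276 0.04456724 0.2900199 ] [-0.35173923  0.65771343 -3.04970207] [ 0.00659747 -0.0094516   0.02553359] [[0.004, 0.048, 0.999], [-0.004, 0.999, -0.048], [-1.0, -0.004, 0.005]]
```

```bash
python3 -m pendant '[[[10,0,-20],0,0.3],[[15,-1,-40],0,0.3],[[19,-1,-58],0,0.3],[[23,-1,-71],0,0.3],[[23,-1,-71],0,0.3],[[23,-1,-71],0,0.3]]'; python3 - <<'E'
from h import *
import json
im=snap('side');k=snap('scene','sc3.png')
a=cv2.resize(im[155:265,210:300,::-1],(400,489),interpolation=cv2.INTER_CUBIC)
b=cv2.resize(k[155:265,210:300,::-1],(400,489),interpolation=cv2.INTER_CUBIC)
cv2.imwrite('pics/s3.png',np.hstack([a,b]))
s=readout.state();print(s['tcp_pos'],s['contact_force'])
E
```

```text
time: 8.22
tcp_pos: [0.5627, 0.0436, 0.2195]
orientation: [0.016, 0.705, -0.019, 0.709]
contact_force: [0.7, -0.1, -2.5]
grip_width: 0.686
[0.56273796 0.04359184 0.21977873] [ 0.15535627 -0.8982946  -3.1581875 ]
```

View pics/s3.png

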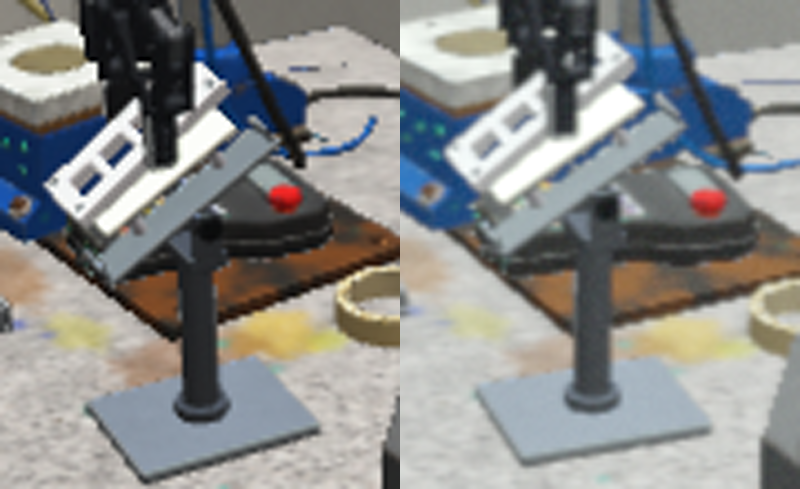

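```bash
python3 - <<'E'
from h import *
S=viewer.camera_model('scene')
g=cv2.cvtColor(cv2.imread('pics/scene0.png'),7);g3=cv2.cvtColor(cv2.imread('pics/sc3.png'),7)
def ang(y,s,x=.565,z=.2):
    d=np.array([np.cos(s),-.05*np.cos(s),np.sin(s)])*.05;p=proj(S,[np.array([x,y,z])-d,np.array([x,y,z])+d]);q=p[1]-p[0];return np.degrees(np.arctan2(-q[1],q[0]))
for s in (24,28,30,32,34,36,38,40): print(s,[round(ang(y,np.radians(s)),1) for y in(.013,.0433,.0633)])
# edge line estimates: sample gradient peaks perpendicular along given edge, fit line
def edge(im,a,b,r=3):
    a,b=np.array(a,float),np.array(b,float);t=(b-a)/np.linalg.norm(b-a);n=np.array([-t[1],t[0]]);P=[]
    for f in np.linspace(.08,.92,30):
        c=a+(b-a)*f;o=np.linspace(-r,r,61);q=(c+o[:,None]*n).astype(np.float32)
        v=cv2.GaussianBlur(cv2.remap(im,q[:,0].reshape(1,-1),q[:,1].reshape(1,-1),1).astype(float),(9,1),2)[0]
        d=np.abs(np.gradient(v));P.append(c+n*o[d.argmax()])
    vx,vy,_,_=cv2.fitLine(np.float32(P),cv2.DIST_HUBER,0,.01,.01).ravel();return round(float(np.degrees(np.arctan2(-vy,vx))%180),1)
print('pane near',edge(g,(232,201),(265,178)),'pane far',edge(g,(228,195.6),(259,173.6)),'head',edge(g,(234,211),(273,183.5)))
f=lambda x,y:(210+(x-400)*.225,155+y*.225)
print('plate upper-far',edge(g3,f(443,150),f(515,88),2),'underside near',edge(g3,f(500,190),f(555,146),2),'top face near lo',edge(g3,f(480,175),f(548,118),2))
E
```

```text
24 [np.float64(29.7), np.float64(29.6), np.float64(29.6)]
28 [np.float64(33.2), np.float64(33.2), np.float64(33.1)]
30 [np.float64(35.0), np.float64(34.9), np.float64(34.9)]
32 [np.float64(36.7), np.float64(36.7), np.float64(36.7)]
34 [np.float64(38.5), np.float64(38.4), np.float64(38.4)]
36 [np.float64(40.2), np.float64(40.2), np.float64(40.2)]
38 [np.float64(42.0), np.float64(42.0), np.float64(41.9)]
40 [np.float64(43.7), np.float64(43.7), np.float64(43.7)]
pane near 34.9 pane far 35.0 head 35.6
plate upper-far 39.4 underside near 38.4 top face near lo 39.1
```

```bash
python3 -m pendant '[[[2,0,-4],0,0.3],[[5,0,-9],0,0.3],[[5,0,-9],0,0.3]]'; for i in 1; do python3 -m pendant '[[[1.5,0,-2.6],0,0.3],[[1.5,0,-2.6],0,0.3],[[3,0,-5.2],0,0.3],[[3,0,-5.2],0,0.3]]'; done; python3 - <<'E'
from h import *
s=readout.state();print(s['tcp_pos'],s['contact_force'],s['ft_torque'])
E
```

```text
time: 8.7
tcp_pos: [0.5677, 0.0436, 0.2102]
orientation: [0.016, 0.705, -0.019, 0.709]
contact_force: [-0.2, 0.5, -2.8]
grip_width: 0.691
time: 9.2
tcp_pos: [0.5707, 0.0436, 0.2048]
orientation: [0.016, 0.705, -0.019, 0.709]
contact_force: [0.1, -0.5, -2.4]
grip_width: 0.691
[0.57067584 0.04361335 0.20478043] [ 0.09414363 -0.47437694 -2.35830181] [-0.01750009 -0.02425068  0.00653614]
```

```bash
python3 -m pendant '[[[1.5,0,-2.6],0,0.3],[[1.5,0,-2.6],0,0.3],[[1.5,0,-2.6],0,0.3]]'; python3 -m pendant '[[[1.5,0,-2.6],0,0.3],[[1.5,0,-2.6],0,0.3],[[1.5,0,-2.6],0,0.3]]'; python3 - <<'E'
from h import *
s=readout.state();print(s['tcp_pos'],s['contact_force'],s['ft_torque'])
E
```

```text
time: 9.57
tcp_pos: [0.5722, 0.0436, 0.2023]
orientation: [0.016, 0.705, -0.019, 0.709]
contact_force: [-1.1, -0.6, -0.1]
grip_width: 0.689
time: 9.95
tcp_pos: [0.5736, 0.0436, 0.1997]
orientation: [0.016, 0.705, -0.019, 0.708]
contact_force: [-1.6, -0.4, -0.6]
grip_width: 0.688
[0.57364671 0.0435666  0.19971375] [-1.60472373 -0.44907096 -0.62000869] [-0.15369648  0.40869403  0.01255713]
```

```bash
python3 -m pendant '[[[1,0,-1.7],0,0.3],[[2,0,-3.4],0,0.3],[[2,0,-3.4],0,0.3]]';  python3 - <<'E'
from h import *
import json
s=readout.state();print(s['tcp_pos'],s['contact_force'],s['ft_torque'])
w=viewer.camera_model('wrist');j=snap('wrist','w4.png');json.dump({k:np.array(v).tolist() for k,v in w.items()},open('w4.json','w'))
k=snap('scene','sc4.png')
a=cv2.resize(k[155:255,205:295,::-1],(400,444),interpolation=cv2.INTER_CUBIC)
b=cv2.resize(j[130:400,160:400,::-1],(395,444),interpolation=cv2.INTER_CUBIC)
cv2.imwrite('pics/s4.png',np.hstack([a,b]))
E
```

```text
time: 10.32
tcp_pos: [0.5757, 0.0435, 0.1963]
orientation: [0.016, 0.705, -0.019, 0.708]
contact_force: [-2.1, -1.4, 2.8]
grip_width: 0.684
[0.57566935 0.04351074 0.19630825] [-2.07943181 -1.38689603  2.83871542] [-0.30382303  0.68242754  0.06854985]
```

View pics/s4.png

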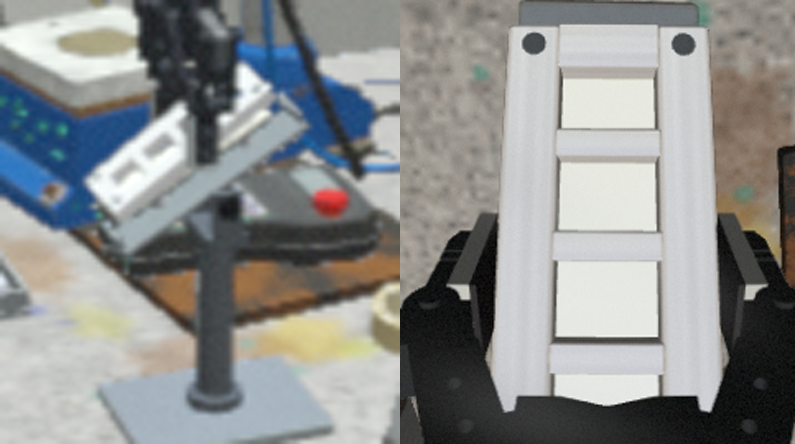

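```bash
python3 - <<'E'
from h import *
import json
S=viewer.camera_model('scene');g=cv2.cvtColor(cv2.imread('pics/sc4.png'),7)
def edge(im,a,b,r=2):
    a,b=np.array(a,float),np.array(b,float);t=(b-a)/np.linalg.norm(b-a);n=np.array([-t[1],t[0]]);P=[]
    for f in np.linspace(.08,.92,30):
        c=a+(b-a)*f;o=np.linspace(-r,r,61);q=(c+o[:,None]*n).astype(np.float32)
        v=cv2.GaussianBlur(cv2.remap(im,q[:,0].reshape(1,-1),q[:,1].reshape(1,-1),1).astype(float),(9,1),2)[0]
        P.append(c+n*o[np.abs(np.gradient(v)).argmax()])
    vx,vy,_,_=cv2.fitLine(np.float32(P),cv2.DIST_HUBER,0,.01,.01).ravel();return round(float(np.degrees(np.arctan2(-vy,vx))),1)
f=lambda x,y:(205+x*.225,155+y*.225)
print('far top',edge(g,f(90,175),f(140,138)),'near top',edge(g,f(120,208),f(190,162)),'head',edge(g,f(118,248),f(300,118)))
w=json.load(open('w4.json'));T=np.array([.5757,.0435,.1963])
q=lambda x,y:(160+(x-400)*240/395,130+y*270/444)
def low(w,a,b,T):
    o,d1=ray(w,*a);_,d2=ray(w,*b);k=.06/np.linalg.norm(d1-d2);return o+k*(d1+d2)/2-T
lo=low(w,q(510,28),q(713,28),T);p=low(w,q(497,330),q(721,330),T)
print(lo,p,np.degrees(np.arctan2(p[2]-lo[2],p[0]-lo[0])))
E
python3 -m pendant '[[[0,0,0],0,0.3],[[0,0,0],0,0.3],[[0,0,0],0,0.3],[[0,0,0],0,0.3],[[0,0,0],0,0.3],[[0,0,0],0,0.3],[[0,0,0],0,0.3],[[0,0,0],0,0.3],[[0,0,0],0,0.3],[[0,0,0],0,0.3]]'
```

```text
far top 38.7 near top 38.1 head 35.7
[-0.05982167  0.0039875  -0.01715171] [ 1.37849668e-02 -9.67881263e-05  2.55012218e-02] 30.091058298686924
time: 11.68
tcp_pos: [0.5756, 0.0435, 0.1964]
orientation: [0.016, 0.705, -0.019, 0.708]
contact_force: [-2.5, -0.9, 3.3]
grip_width: 0.683
```

```bash
python3 -m pendant '[[[0,0,0],0,0.3],[[0,0,0],0,0.3],[[0,0,0],0,0.3],[[0,0,0],0,0.3],[[0,0,0],0,0.3],[[0,0,0],0,0.3],[[0,0,0],0,0.3],[[0,0,0],0,0.3],[[0,0,0],0,0.3],[[0,0,0],0,0.3]]'; python3 -m pendant '[[[-5,0,9],0,0.3],[[-10,0,18],0,0.3],[[-18,0,35],0,0.3],[[-26,0,60],0,0.3],[[-30,0,90],0,0.3],[[-40,40,100],0,0.3],[[-60,90,100],0,0.3],[[-80,130,100],0,0.3],[[-100,170,100],0,0.3],[[-125,200,100],0,0.3]]'; python3 - <<'E'
from h import *
import json
s=readout.state();print(s['tcp_pos'],s['contact_force'],s['ft_torque'])
w=viewer.camera_model('wrist');j=snap('wrist','w5.png');json.dump({k:np.array(v).tolist() for k,v in w.items()},open('w5.json','w'))
E
```

```text
time: 12.92
tcp_pos: [0.5756, 0.0435, 0.1964]
orientation: [0.016, 0.705, -0.019, 0.708]
contact_force: [-2.2, -1.7, 3.1]
grip_width: 0.682
time: 14.18
tcp_pos: [0.4495, 0.2448, 0.2974]
orientation: [0.016, 0.705, -0.018, 0.709]
contact_force: [0.7, 0.2, -3.3]
grip_width: 0.69
[0.4495273  0.24482341 0.29741865] [ 0.66045661  0.17287406 -3.26403386] [ 0.01033765 -0.08181853 -0.03550713]
```

View pics/w5.png

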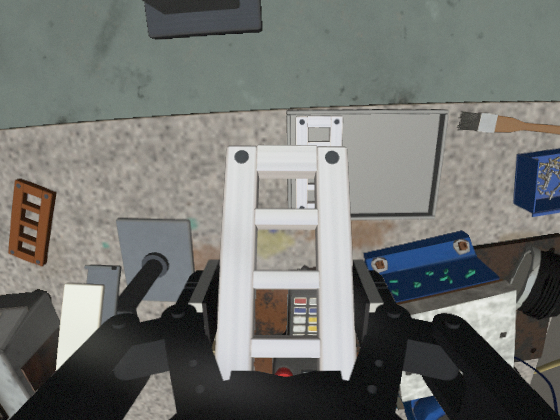

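```bash
python3 - <<'E'
from h import *
import json
w=json.load(open('w5.json'))
for z0 in(0,-.01):
  P=[onz(w,u,v,.022+z0) for u,v in((446.5,110),(434,217),(288,111))];Q=[onz(w,u,v,.017+z0) for u,v in((295,115.5),(343.5,115.5))]
  print(np.round(P,4).tolist(),np.round(Q,4).tolist(),'len',np.linalg.norm(P[0]-P[1]),np.linalg.norm(P[0]-P[2]),np.linalg.norm(Q[0]-Q[1]))
  e=P[1]-P[0];print('yaw',np.arctan2(e[1],e[0]),'centre',(P[1]+P[2])/2)
def low(w,a,b):
    o,d1=ray(w,*a);_,d2=ray(w,*b);k=.06/np.linalg.norm(d1-d2);return o+k*(d1+d2)/2
T=np.array([.4495,.2448,.2974]);lo=low(w,(229,147),(346,147));p=low(w,(221,335),(351.5,335))
print(lo-T,p-T,np.degrees(np.arctan2((p-lo)[2],(p-lo)[0])))
E
```

```text
[[0.3919, 0.4485, 0.022], [0.5359, 0.446, 0.022], [0.386, 0.2493, 0.022]] [[0.3922, 0.2579, 0.017], [0.3948, 0.3189, 0.017]] len 0.1440786346641189 0.1992492184479152 0.06108937413104275
yaw -0.017401063936642022 centre [0.46097577 0.34763834 0.022     ]
[[0.3925, 0.4533, 0.012], [0.54, 0.4507, 0.012], [0.3865, 0.2493, 0.012]] [[0.3928, 0.2581, 0.007], [0.3955, 0.3205, 0.007]] len 0.147540251287129 0.20403635713998405 0.0625396779568152
yaw -0.017401063936642223 centre [0.46328615 0.35000026 0.012     ]
[-0.05840812  0.00347249 -0.0258177 ] [ 0.0198815  -0.00067868  0.02131591] 31.049692999289366
```

```bash
python3 -m pendant '[[[2,40,0],0.012,0.3],[[5,80,-20],0.024,0.3],[[5,110,-60],0.024,0.3],[[5,125,-100],0.024,0.3],[[5,125,-140],0.024,0.3],[[5,125,-180],0.024,0.3],[[5,125,-210],0.024,0.3],[[5,125,-235],0.024,0.3],[[5,125,-245],0.024,0.3],[[5,125,-245],0.024,0.3]]'; python3 - <<'E'
from h import *
s=readout.state();print(s['tcp_pos'],s['contact_force'],s['ft_torque'])
im=snap('side');k=snap('scene')
w=viewer.camera_model('wrist');j=snap('wrist','w6.png')
a=cv2.resize(k[175:255,140:240,::-1],(400,320),interpolation=cv2.INTER_CUBIC)
b=cv2.resize(j[100:420,140:460,::-1],(400,400),interpolation=cv2.INTER_CUBIC)
o=np.zeros((400,800,3),np.uint8);o[:320,:400]=a;o[:,400:]=b;cv2.imwrite('pics/s6.png',o)
E
```

```text
time: 15.48
tcp_pos: [0.4521, 0.3722, 0.0529]
orientation: [0.007, 0.706, -0.009, 0.709]
contact_force: [0.6, 0.3, -2.0]
grip_width: 0.69
[0.45208995 0.37222527 0.05289297] [ 0.63874384  0.26948349 -2.03306428] [ 0.03508599  0.01666424 -0.0388683 ]
```

View pics/s6.png

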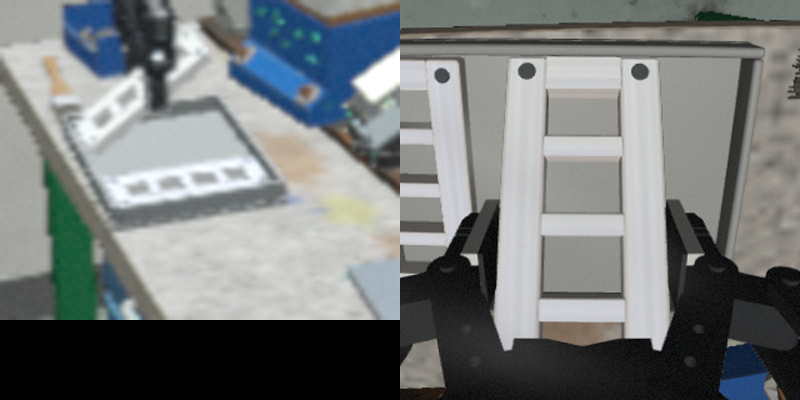

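```bash
python3 - <<'E'
from h import *
w=viewer.camera_model('wrist');q=lambda x,y:(140+(x-400)*.8,100+y*.8)
T=readout.state()['tcp_pos'];print(T)
print('outer near wall',onz(w,*q(590,41),.022),'outer near +y',onz(w,*q(763,46),.022),onz(w,*q(763,46),.012),'packed +y low',onz(w,*q(463,60),.017),onz(w,*q(463,60),.007))
o,d1=ray(w,*q(510,58));_,d2=ray(w,*q(659,58));k=.06/np.linalg.norm(d1-d2);lo=o+k*(d1+d2)/2
o,d1=ray(w,*q(500,300));_,d2=ray(w,*q(668,300));k=.06/np.linalg.norm(d1-d2);p=o+k*(d1+d2)/2
print('plate low top edge',lo,lo-T,'slope',np.degrees(np.arctan2((p-lo)[2],(p-lo)[0])))
g=cv2.imread('pics/w6.png').mean(2);print([int(x) for x in g[125:152,290]],[int(x) for x in g[125:152,420]])
E
```

```text
[0.45258837 0.37256362 0.05373344]
outer near wall [0.38767502 0.37709563 0.022     ] outer near +y [0.39077636 0.4507339  0.022     ] [0.3921106  0.45514576 0.012     ] packed +y low [0.3950424  0.32125231 0.017     ] [0.39657937 0.31824625 0.007     ]
plate low top edge [0.3932795  0.37466062 0.03089001] [-0.05930887  0.00209701 -0.02284344] slope 31.817028769680974
[99, 112, 118, 126, 133, 137, 74, 79, 46, 45, 57, 104, 121, 133, 142, 141, 140, 137, 117, 99, 155, 203, 204, 204, 203, 203, 205] [147, 145, 144, 144, 143, 139, 137, 135, 131, 93, 57, 51, 51, 95, 121, 136, 146, 143, 142, 136, 115, 89, 45, 50, 49, 50, 51]
```

```bash
python3 -m pendant '[[[4,0,0],0,0.3],[[4,0,-5],0,0.3],[[4,0,-10],0,0.3],[[4,0,-10],0,0.3]]';python3 -m pendant '[[[0,0,-2],0,0.3],[[0,0,-4],0,0.3],[[0,0,-4],0,0.3]]'; python3 -m pendant '[[[0,0,-2],0,0.3],[[0,0,-4],0,0.3],[[0,0,-4],0,0.3]]'
```

```text
time: 16.12
tcp_pos: [0.4562, 0.3723, 0.0431]
orientation: [0.007, 0.705, -0.009, 0.709]
contact_force: [-0.3, 0.8, -3.0]
grip_width: 0.69
time: 16.5
tcp_pos: [0.4561, 0.3723, 0.0389]
orientation: [0.007, 0.706, -0.009, 0.709]
contact_force: [0.1, 0.1, -2.7]
grip_width: 0.684
time: 16.88
tcp_pos: [0.456, 0.3722, 0.0347]
orientation: [0.007, 0.706, -0.009, 0.709]
contact_force: [0.1, -0.8, -2.8]
grip_width: 0.687
```

```bash
python3 -m pendant '[[[0,0,-2],0,0.3],[[0,0,-4],0,0.3],[[0,0,-4],0,0.3]]';python3 -m pendant '[[[0,0,-2],0,0.3],[[0,0,-4],0,0.3],[[0,0,-4],0,0.3]]'
```

```text
time: 17.25
tcp_pos: [0.4571, 0.3724, 0.032]
orientation: [0.007, 0.705, -0.008, 0.709]
contact_force: [1.0, -3.7, 11.9]
grip_width: 0.685
time: 17.62
tcp_pos: [0.4588, 0.3728, 0.0298]
orientation: [0.008, 0.704, -0.008, 0.71]
contact_force: [3.8, -3.9, 12.8]
grip_width: 0.689
```

```bash
python3 -m pendant '[[[0,0,-3],0,0.3],[[0.5,0,-6],0,0.3],[[0.5,0,-6],0,0.3]]';python3 -m pendant '[[[0.5,0,-3],0,0.3],[[1,0,-6],0,0.3],[[1,0,-6],0,0.3]]'
```

```text
time: 18.0
tcp_pos: [0.4617, 0.3733, 0.0256]
orientation: [0.008, 0.702, -0.007, 0.712]
contact_force: [6.9, -4.7, 11.8]
grip_width: 0.689
time: 18.38
tcp_pos: [0.4647, 0.3736, 0.0211]
orientation: [0.009, 0.701, -0.006, 0.713]
contact_force: [6.6, -4.8, 9.7]
grip_width: 0.692
```

```bash
python3 -m pendant '[[[-3,0,0],0,0.3],[[-6,0,-1],0,0.3],[[-8,0,-2],0,0.3],[[-8,0,-2],0,0.3]]'; python3 - <<'E'
from h import *
s=readout.state();print(s['tcp_pos'],s['contact_force'],s['ft_torque'])
j=snap('wrist','w7.png');w=viewer.camera_model('wrist')
g=(j[100:400,180:400].min(2)>165).astype(np.uint8)
c=max(cv2.findContours(g,0,1)[0],key=cv2.contourArea);print((cv2.approxPolyDP(cv2.convexHull(c),3,True)[:,0]+[180,100]).tolist())
E
```

```text
time: 18.88
tcp_pos: [0.4618, 0.3744, 0.022]
orientation: [0.01, 0.697, -0.005, 0.717]
contact_force: [20.0, -9.1, 13.1]
grip_width: 0.687
[0.4618017  0.3744044  0.02196584] [19.9736441  -9.05406183 13.07954199] [-1.60711648 -2.68309793  0.14738371]
[[350, 137], [353, 363], [348, 379], [224, 379], [218, 352], [219, 138]]
```

```bash
python3 - <<'E'
from h import *
w=viewer.camera_model('wrist');T=readout.state()['tcp_pos']
def low(a,b):
    o,d1=ray(w,*a);_,d2=ray(w,*b);k=.06/np.linalg.norm(d1-d2);return o+k*(d1+d2)/2
lo=low((218.7,137.5),(350.3,137));p=low((217,340),(353,340));print(T,lo,p,np.degrees(np.arctan2((p-lo)[2],(p-lo)[0])),np.degrees(Rot.from_quat(readout.state()['orientation']).as_matrix()[:,0]))
g=cv2.imread('pics/w7.png').mean(2)
for x in(205,290,370): print(x,[int(v) for v in g[100:145,x]])
for r in(110,115,120,125,130,135): print(r,onz(w,290,r,.022)[0].round(4),onz(w,290,r,.017)[0].round(4))
E
```

```text
[0.46181355 0.37439773 0.02196987] [0.39623448 0.37511933 0.01190801] [0.47877059 0.37345142 0.04940142] 24.43071287900569 [  1.6305525    0.40271043 -57.27115743]
205 [115, 117, 115, 118, 116, 115, 49, 61, 59, 61, 88, 124, 122, 127, 137, 141, 143, 128, 98, 86, 47, 46, 53, 84, 109, 119, 131, 137, 137, 136, 136, 132, 124, 109, 114, 144, 152, 150, 153, 154, 151, 152, 153, 151, 151]
290 [109, 112, 116, 84, 42, 64, 61, 72, 105, 103, 92, 101, 110, 114, 121, 125, 128, 131, 100, 103, 64, 45, 50, 61, 99, 116, 126, 137, 141, 138, 136, 137, 130, 116, 89, 209, 206, 206, 206, 203, 201, 203, 205, 207, 211]
370 [99, 94, 91, 62, 55, 59, 69, 108, 105, 98, 106, 116, 117, 123, 126, 130, 132, 136, 139, 121, 72, 66, 47, 48, 60, 89, 117, 125, 135, 141, 139, 139, 136, 131, 116, 98, 133, 144, 148, 147, 148, 148, 149, 150, 147]
110 0.3836 0.384
115 0.3856 0.3861
120 0.3877 0.3882
125 0.3897 0.3903
130 0.3918 0.3925
135 0.3939 0.3946
```

```bash
python3 -m pendant '[[[2,0,-2],0,0.3],[[2,0,-5],0,0.3],[[2,0,-7],0,0.3],[[2,0,-7],0,0.3]]';python3 -m pendant '[[[0,0,-3],0,0.3],[[0,0,-6],0,0.3],[[0,0,-6],0,0.3]]'
```

```text
time: 19.42
tcp_pos: [0.4658, 0.3751, 0.0165]
orientation: [0.011, 0.695, -0.004, 0.718]
contact_force: [6.5, -2.2, 9.7]
grip_width: 0.69
time: 19.8
tcp_pos: [0.4676, 0.3756, 0.0118]
orientation: [0.011, 0.694, -0.003, 0.72]
contact_force: [6.3, -3.0, 8.9]
grip_width: 0.686
```

```bash
python3 -m pendant '[[[-1,0,-3],0,0.3],[[-2,0,-6],0,0.3],[[-2,0,-6],0,0.3]]';python3 -m pendant '[[[-1,0,-2],0,0.3],[[-1,0,-4],0,0.3],[[-1,0,-4],0,0.3]]'; python3 - <<'E'
from h import *
j=snap('wrist','w8.png');w=viewer.camera_model('wrist');T=readout.state()['tcp_pos']
g=(j[100:400,180:400].min(2)>165).astype(np.uint8)
c=max(cv2.findContours(g,0,1)[0],key=cv2.contourArea);P=(cv2.approxPolyDP(cv2.convexHull(c),3,True)[:,0]+[180,100]).tolist();print(P)
def low(a,b):
    o,d1=ray(w,*a);_,d2=ray(w,*b);k=.06/np.linalg.norm(d1-d2);return o+k*(d1+d2)/2
P.sort(key=lambda p:p[1]);l=sorted(P[:2]);lo=low(*l)
r=g[330-100];x=np.flatnonzero(r);p=low((180+x[0],330),(180+x[-1],330));print(T,lo,p,np.degrees(np.arctan2((p-lo)[2],(p-lo)[0])))
E
```

```text
time: 20.18
tcp_pos: [0.4672, 0.3764, 0.007]
orientation: [0.012, 0.693, -0.003, 0.721]
contact_force: [6.1, 0.0, 7.2]
grip_width: 0.686
time: 20.55
tcp_pos: [0.4677, 0.3769, 0.0041]
orientation: [0.013, 0.692, -0.002, 0.722]
contact_force: [5.4, -2.2, 7.3]
grip_width: 0.686
[[358, 129], [348, 378], [224, 379], [209, 130]]
[0.46775014 0.37686918 0.0040781 ] [0.39642482 0.37717275 0.00953783] [0.4842165  0.37602692 0.0256092 ] 10.373848503093143
```

```bash
python3 -m pendant '[[[-1,0,-2],0,0.3],[[-1,0,-4],0,0.3],[[-1,0,-4],0,0.3]]';python3 -m pendant '[[[-1,0,-2],0,0.3],[[-1,0,-3],0,0.3],[[-1,0,-3],0,0.3]]'; python3 - <<'E'
from h import *
j=snap('wrist','w8b.png');w=viewer.camera_model('wrist');T=readout.state()['tcp_pos']
g=(j[100:400,180:400].min(2)>165).astype(np.uint8)
c=max(cv2.findContours(g,0,1)[0],key=cv2.contourArea);P=(cv2.approxPolyDP(cv2.convexHull(c),3,True)[:,0]+[180,100]).tolist();print(P)
def low(a,b):
    o,d1=ray(w,*a);_,d2=ray(w,*b);k=.06/np.linalg.norm(d1-d2);return o+k*(d1+d2)/2
P.sort(key=lambda p:p[1]);l=sorted(P[:2]);lo=low(*l)
r=g[330-100];x=np.flatnonzero(r);p=low((180+x[0],330),(180+x[-1],330));print(T,lo,p,np.degrees(np.arctan2((p-lo)[2],(p-lo)[0])))
E
```

```text
time: 20.98
tcp_pos: [0.4682, 0.3773, 0.0012]
orientation: [0.013, 0.691, -0.001, 0.723]
contact_force: [5.7, -3.4, 8.6]
grip_width: 0.685
time: 21.35
tcp_pos: [0.4683, 0.3773, 0.0008]
orientation: [0.013, 0.69, -0.001, 0.724]
contact_force: [-1.5, -9.0, 29.9]
grip_width: 0.685
[[361, 129], [347, 379], [225, 379], [207, 130]]
[0.46831185 0.37734435 0.00083749] [0.3963352  0.37776169 0.01024851] [0.48468636 0.37647299 0.02242875] 7.8494147394794735
```

```bash
python3 -m pendant '[[[0,0,1],0,0.72],[[0,0,1],0,0.76],[[0,0,1],0,0.8],[[0,0,1],0,0.85],[[0,0,1],0,0.85],[[0,0,1],0,0.85]]'; python3 -m pendant '[[[0,0,10],0,0.85],[[0,0,25],0,0.85],[[-20,0,60],0,0.85],[[-40,0,100],0,0.85],[[-40,0,140],0,0.85],[[-40,0,140],0,0.85],[[-40,0,140],0,0.85]]'; python3 - <<'E'
from h import *
import json
w=viewer.camera_model('wrist');j=snap('wrist','w9.png');json.dump({k:np.array(v).tolist() for k,v in w.items()},open('w9.json','w'))
g=(j[:300].min(2)>175).astype(np.uint8)
for c in sorted(cv2.findContours(g,0,1)[0],key=cv2.contourArea)[-5:]:
    q=cv2.boxPoints(cv2.minAreaRect(c));P=np.array([onz(w,u,v,.017) for u,v in q]);print(cv2.contourArea(c),q.round(0).tolist(),P.mean(0).round(4),np.round([np.linalg.norm(P[i]-P[i-1]) for i in range(4)],3))
print(Rot.from_quat(readout.state()['orientation']).as_matrix().round(3).tolist(),readout.state()['contact_force'])
E
```

```text
time: 22.15
tcp_pos: [0.4683, 0.3773, 0.0017]
orientation: [0.013, 0.69, -0.001, 0.724]
contact_force: [1.2, 0.3, 0.1]
grip_width: 0.849
time: 23.02
tcp_pos: [0.4282, 0.3771, 0.1418]
orientation: [0.013, 0.69, -0.001, 0.724]
contact_force: [0.8, -0.4, -1.4]
grip_width: 0.847
0.5 [[433.0, 206.0], [434.0, 205.0], [434.0, 205.0], [433.0, 206.0]] [0.4443 0.5096 0.017 ] [0.001 0.001 0.001 0.001]
7.5 [[77.0, 227.0], [79.0, 226.0], [81.0, 232.0], [78.0, 233.0]] [0.46   0.1892 0.017 ] [0.005 0.002 0.005 0.002]
599.0 [[424.0, 177.0], [430.0, 148.0], [454.0, 154.0], [447.0, 183.0]] [0.408  0.5093 0.017 ] [0.023 0.025 0.022 0.026]
7276.0 [[141.0, 155.0], [210.0, 150.0], [220.0, 285.0], [150.0, 290.0]] [0.4583 0.2841 0.017 ] [0.134 0.059 0.131 0.07 ]
8537.5 [[248.0, 154.0], [319.0, 154.0], [319.0, 285.0], [248.0, 285.0]] [0.4597 0.3765 0.017 ] [0.128 0.058 0.128 0.068]
[[0.047, 0.02, 0.999], [0.015, 1.0, -0.021], [-0.999, 0.016, 0.046]] [-0.03618701 -0.21726765  0.13368203]
```

```bash
python3 -m pendant '[[[20,-1,-20],0,0.85],[[31,-1,-60],0,0.85],[[31,-1,-95],0,0.85],[[31,-1,-115],0,0.85],[[31,-1,-127],0,0.85],[[31,-1,-134],0,0.85],[[31,-1,-134],0,0.85],[[31,-1,-134],0,0.76],[[31,-1,-134],0,0.76]]'; python3 -m pendant '[[[0,-3,0],0,0.76],[[0,-6,0],0,0.76],[[0,-9,0],0,0.76],[[0,-12,0],0,0.76],[[0,-12,0],0,0.76]]'
```

```text
time: 24.2
tcp_pos: [0.4592, 0.3762, 0.0078]
orientation: [0.013, 0.69, -0.001, 0.724]
contact_force: [1.0, 0.7, 0.1]
grip_width: 0.759
time: 24.82
tcp_pos: [0.4593, 0.364, 0.0079]
orientation: [0.013, 0.69, -0.001, 0.724]
contact_force: [0.7, 1.3, 0.9]
grip_width: 0.762
```

```bash
python3 -m pendant '[[[0,2,0],0,0.8],[[0,2,10],0,0.8],[[0,2,35],0,0.8],[[0,20,75],0,0.4],[[0,40,75],0,0],[[0,57,75],0,0],[[0,57,75],0,0],[[0,57,75],0,0]]'; python3 -m pendant '[[[0,0,-30],0,0],[[0,0,-45],0,0],[[0,0,-55],0,0],[[0,0,-62],0,0],[[0,0,-67],0,0],[[0,0,-72],0,0],[[0,0,-72],0,0]]'
```

```text
time: 25.82
tcp_pos: [0.4589, 0.4204, 0.0819]
orientation: [0.012, 0.691, -0.002, 0.723]
contact_force: [0.2, 0.6, -0.1]
grip_width: -0.003
time: 26.7
tcp_pos: [0.4588, 0.4203, 0.0098]
orientation: [0.012, 0.691, -0.002, 0.723]
contact_force: [0.0, -0.3, 0.1]
grip_width: 0.001
```

```bash
python3 -m pendant '[[[0,-4,0],0,0],[[0,-8,0],0,0],[[0,-12,0],0,0],[[0,-16,0],0,0],[[0,-20,0],0,0],[[0,-23,0],0,0],[[0,-23,0],0,0]]'; python3 -m pendant '[[[0,-2,0],0,0],[[0,-4,0],0,0],[[0,-4,0],0,0]]'; python3 -m pendant '[[[0,-2,0],0,0],[[0,-3,0],0,0],[[0,-3,0],0,0]]'
```

```text
time: 27.58
tcp_pos: [0.4589, 0.3971, 0.0098]
orientation: [0.012, 0.691, -0.002, 0.723]
contact_force: [0.5, 1.0, 1.0]
grip_width: -0.007
time: 27.95
tcp_pos: [0.4589, 0.3929, 0.0098]
orientation: [0.012, 0.691, -0.002, 0.723]
contact_force: [0.3, 1.0, 1.0]
grip_width: -0.002
time: 28.32
tcp_pos: [0.4589, 0.3899, 0.0098]
orientation: [0.012, 0.691, -0.002, 0.723]
contact_force: [0.6, 2.0, 0.3]
grip_width: -0.003
```

```bash
python3 -m pendant '[[[0,-1.5,0],0,0],[[0,-3,0],0,0],[[0,-3,0],0,0]]'; python3 - <<'E'
from h import *
s=readout.state();print(s['tcp_pos'],s['contact_force'])
w=viewer.camera_model('wrist');j=snap('wrist','w10.png');b=j.min(2)
for v in range(120,215,10):
    r=b[v]>170;d=np.flatnonzero(np.diff(r.astype(int)));print(v,[(int(x),round(float(onz(w,x+.5,v,.017)[1]),4)) for x in d][:14])
E
```

```text
time: 28.7
tcp_pos: [0.4589, 0.3868, 0.0098]
orientation: [0.012, 0.691, -0.002, 0.723]
contact_force: [-0.1, 2.1, 0.3]
grip_width: -0.0
[0.45890665 0.38678945 0.00983937] [-0.11729862  2.05805008  0.25310064]
120 []
130 []
140 []
150 [(538, 0.4963)]
160 [(90, 0.3065), (97, 0.3095), (112, 0.316), (114, 0.3169), (254, 0.375), (535, 0.496)]
170 [(9, 0.2679), (87, 0.3042), (103, 0.3112), (114, 0.316), (116, 0.3169), (124, 0.3203), (140, 0.3272), (227, 0.3636), (244, 0.3706), (254, 0.3748), (532, 0.4957), (552, 0.5057), (553, 0.5062)]
180 [(116, 0.316), (118, 0.3169), (255, 0.375), (527, 0.4944), (549, 0.5054), (550, 0.5059), (552, 0.507), (554, 0.508)]
190 [(24, 0.2723), (84, 0.3007), (118, 0.3159), (119, 0.3164), (154, 0.3317), (220, 0.3599), (255, 0.3747), (525, 0.4946)]
200 [(27, 0.2723), (87, 0.3009), (120, 0.3159), (122, 0.3168), (155, 0.3314), (221, 0.36), (256, 0.3749)]
210 [(1, 0.2574), (30, 0.2723), (89, 0.3007), (122, 0.3158), (124, 0.3167), (157, 0.3315), (222, 0.36), (256, 0.3747)]
```

```bash
python3 -m pendant '[[[0,6,0],0,0],[[0,12,0],0,0],[[0,14,30],0,0],[[-20,-10,80],0,0],[[-40,-30,130],0,0],[[-60,-40,170],0,0],[[-60,-40,170],0,0],[[-60,-40,170],0,0]]'; python3 - <<'E'
from h import *
import json
w=viewer.camera_model('wrist');j=snap('wrist','w11.png');k=snap('scene')
def ed(b,v,x0,x1):
    r=b[v]>170;return [round(float(onz(w,x+.5,v,.017)[1]),4) for x in np.flatnonzero(np.diff(r.astype(int))) if x0<x<x1]
a=cv2.resize(j[90:330,120:440,::-1],(480,360),interpolation=cv2.INTER_CUBIC);b=cv2.resize(k[185:240,145:220,::-1],(320,235),interpolation=cv2.INTER_CUBIC)
o=np.zeros((360,800,3),np.uint8);o[:,:480]=a;o[:235,480:]=b;cv2.imwrite('pics/s11.png',o)
g=(j[:330].min(2)>175).astype(np.uint8)
for c in sorted(cv2.findContours(g,0,1)[0],key=cv2.contourArea)[-2:]:
    q=cv2.approxPolyDP(cv2.convexHull(c),4,True)[:,0];P=np.array([onz(w,u,v,.017) for u,v in q]);print(q.tolist(),P[:,:2].round(4).tolist())
E
```

```text
time: 29.75
tcp_pos: [0.3989, 0.3469, 0.1793]
orientation: [0.012, 0.691, -0.002, 0.723]
contact_force: [-0.0, 0.1, -0.3]
grip_width: -0.001
[[440, 172], [460, 175], [454, 195], [435, 194]] [[0.395, 0.4996], [0.3984, 0.5207], [0.4192, 0.518], [0.4178, 0.4979]]
[[311, 176], [310, 264], [252, 286], [204, 287], [189, 176]] [[0.3967, 0.3733], [0.4943, 0.3732], [0.5208, 0.3096], [0.521, 0.2564], [0.3938, 0.2564]]
```

View pics/s11.png

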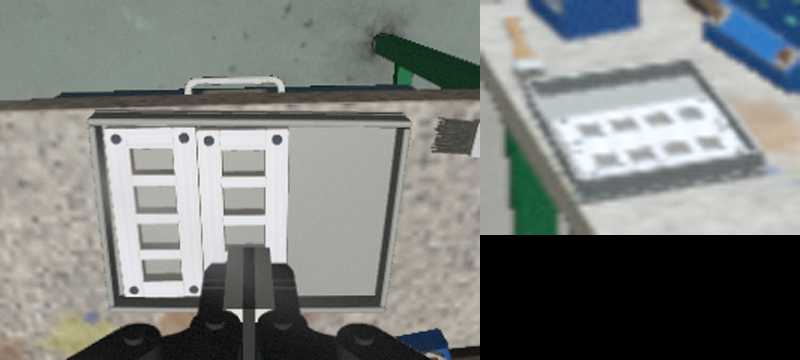

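```bash
python3 - <<'E'
from h import *
print(workorder.sign_off())
E
```

```text
the job is handed in; nothing more can be done
None
```

The plate was held against the viewing window, then laid flat in the tray and pushed snug against the packed plate. I handed the job in at about 30 s of the 72 s. The hand-in reports no verdict, so what follows are my own readings.

- **At the window:** I held the plate against the pane for over 2.5 s without moving. The contact force came to about 6 N. It was centred to within a few millimetres by my camera fits.
- **Parallelism there:** This is the check that disagreed. The pane fitted at about 30–31°. The plate read about 30° from the wrist camera and about 34° from the scene camera. Both are inside the 7° limit, but the true error could be anything from 0 to 4°.
- **Laying down:** As I lowered the plate, its low end stuck on the tray floor. It then touched the near wall, with about 20 N on the wrist at the most. The fingertips also touched the tray floor, at about 30–33 N, just before I opened the gripper. The plate was then a few degrees off flat and settled the last few millimetres on release.
- **In the tray:** The last picture shows both plates the same way up, lying flat, parallel and side by side. The gap is about 1 mm and their near ends are about 3 mm out of level. The robot was clear of everything, with the gripper about 0.18 m above the bench.
- **Tin, bottle and tape roll:** I never went near them and saw no contact, but I took no last picture of them.
- **Camera calibration:** The scene and wrist cameras disagreed by 10–15 mm on positions at bench level. I relied on the wrist camera and on touch.

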